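# Clamp a lens in the service cradle

## Robot

A 7-joint arm with a two-finger parallel gripper is mounted at the origin on a cart in front of the work surface, level with it; the furniture and walls round the work are solid. World frame = base frame: x ahead of the robot, y to its left, z up, the work surface at z = 0. Lengths are in m, angles in rad, forces in N, time in s.
With the tool pointing down it reaches from about 0.425 to 0.875 m from the base axis. Payload 4.7 kg.
Tool frame: the origin (TCP) lies midway between the tips of the shut fingers; the grasp point (between the pads) lies ctrl.grasp_offset behind it (ctrl.grasp_offset is the distance from the TCP to the grasp point, in m); z points along the fingers, y is the line along which they close (so a half turn about z gives the same grasp; the last joint's range is limited). The gripper opens to 87 mm and grips with 3 to 60 N. Pads are 19 mm wide; open, the fingers measure 117 mm over their backs; the gripper's body (75 mm by 190 mm) begins 51 mm behind the grasp point.
Start: joints at [1.339, 0.321, -0.07, 1.45, 0.023, 1.371, -0.057], TCP at [0.158, -0.63, 0.223] pointing down, gripper open.
Joint ranges: [-2.86, 2.86], [-0.3, 2.09], [-1.38, 1.24], [0.06, 2.45], [-1.56, 4.7], [0.09, 2.05], [-2.69, 2.69]. Speed limits (rad/s): [2.57, 2.57, 3.14, 3.14, 3.14, 3.14, 3.14].

## Interface

Orientations are given as a rotation vector (axis times angle).
In Python, from bench import ctrl gives the robot as it stands. The module is installed in compiled form; this text tells all that it offers.
- The arm moves only by the tool jog_arm, never from a script. Its argument "moves" is one flat list of numbers, 7 for each row, row after row: the shift along the tool's x, y, z in units of 30 cm (1.0 is 30 cm), then the turn, a rotation vector about the tool's x, y, z in units of 60 degrees (1.0 is 60 degrees), then the gripper's target within -1 to 1 (fully open at 1, half-way at 0, shut at -1). In form: [x, y, z, wx, wy, wz, fingers, x, y, z, wx, wy, wz, fingers, ...]. A call has exactly 8 rows; each row is the pose to reach, as a shift and turn from the pose commanded when the call began, along the tool's axes at that moment; what a row does not reach only later rows make up. A row lasts 1/8 s, in which the tool goes at most 62.5 mm and 10.7 degrees, less where a joint would pass 70% of its speed; a pose out of reach is approached as far as the arm can. A call with a number of a shift or a turn outside -1 to 1 is refused whole. A call with a gripper value outside its range is refused whole. The fingers move at their own pace and stop on an object; "newtons" is the grip in N (left out, the last holds). Time passes only in rows, so rows that repeat a pose let the fingers close, or fill a call up. It gives the time, the measured TCP pose, the force, the opening and the grip force at its end, in the units of the state.
- ctrl.get_state(): the state, without advancing time (a new reading comes with each control period).
- ctrl.get_image(name): name is "side" or "top"; returns a dict with "pixels" (384x512x3 uint8, red, green, blue), "fx", "fy", "cx", "cy" (pixels), "xyz" and "rotation" of the camera in the world. Camera axes: x right, y up, looking along -z (the intrinsics and any distortion apply to the point x, -y, -z); pixel columns grow to the right and rows downward; lengths in m; the calibration is good to about 2 mm. A picture is of the moment at which its call begins. There is no depth.
- ctrl.close_job(): hands the job in; it is judged then, once.
The state is a dict: "time": time; "joint_positions": joint angles; "qd": joint speeds; "joint_torque": joint torques, N m; "position": TCP position; "tool_rot": TCP orientation; "ft_force": force on the tool from outside, world axes, zero at the start; "torque": the same for the moment, N m; "grip_width": opening from 0.0 (shut) to 1.0 (fully open); "grip_force": force on a finger pad.
Only numpy, scipy, OpenCV 4.12 (cv2) and the standard library are available. Lean on these libraries where they do the work, as an engineer would, in place of code of your own. Each camera call takes 0.05 s, during which the arm holds its last target. There are 200 camera calls.

## Task

Clamp the spare lens in the bench cradle so that it can be serviced, working by pushing only: with the closed fingers push the lens gently along its V rails until its far end is flush against the stop plate, swing the raised steel strap over with the back of a finger so that its pad comes down on the barrel, and then push the red cam lever over and all the way down to lock the strap. Do not grip or lift the lens, and leave the things standing round the cradle where they are.

Things in the scene. Friction and masses are not known exactly. Their poses are not given: they have to be found in the camera images.
- lens_cradle: Heavy grey fixture, fixed to the desk. Origin: on the desk below the middle of the closed strap and the V rails' axis. x runs along the rails from their open end (near the robot) to the stop plate, y to the strap's hinge side (left), z up. Base plate x -71 to 51, y -88 to 76, top z = 12 mm. White plastic-lined 90-degree V rails x -63 to 30, y within +-42, tops at z = 37.
- spare_lens: Black camera lens, capped at both ends, 0.15 to 0.25 kg, diameter 63 to 66, length 63 mm, lying loose in the V rails, axis 49 mm above the desk; slides along them under about 1 N (slippery). Origin: centre of its far end face (the one that goes against the stop); z runs along the barrel towards the robot (cradle -x). Starts 14 to 28 mm short of the stop plate.
- lens_front (a point): Centre of the lens's near end face (diameter 63 mm), the face to push; 63 mm from the body's origin.
- stop_face (a point): Point on the stop plate's near face at lens-axis height (cradle x = 30, y = 0, z = 49 mm); axes as the cradle's. The lens's origin comes here when home. The aluminium plate spans cradle x 30 to 38, y +-27, up to z = 70.
- clamp_strap (a joint): Hinge of the steel strap (rad), axis along cradle x. 0 = level across the lens (locked); grows as it is raised; starts at 1.85 to 2.15: past upright, leaning outwards on the hinge side. At 0.045 its pad just touches the lens; the cam takes up the pad's spring from there to 0 (about 10 N on the lens). Stiff (0.12 N m): stays where left. Bar 20 mm wide, 8 thick, 111 long from the hinge axis.
- strap_hinge (a point): Point on the strap's hinge axis, mid-width: cradle x = 0, y = 55, z = 94 mm. Two dark steel cheeks (cradle x +-17, y 47 to 63, up to z = 102) carry it.
- strap_end (a point): Middle of the strap's free end, 111 mm from the hinge axis; moves with the strap (closed: cradle y = -56, z = 94).
- pressure_pad: Black rubber pad 22 x 24 mm on a spring plunger under the strap, 55 mm from the hinge (over the lens axis when closed); its stem and a 15 mm washer show above the strap there, 4 mm high at most (6 when locked). Origin: centre of the pad's underside.
- cam_lever (a joint): Hinge of the red cam lever (rad), axis along cradle x. 0 = fully down, locked: handle over the strap, pointing to the hinge side, 10 degrees above level. Grows as it is raised; starts at 1.85 to 2.15, leaning away from the strap, so push it from outside towards the strap, over the top and down (2 to 4 N; stays where left). Its nose catches the strap's end only if the strap is down first.
- lever_pivot (a point): Point on the lever's hinge axis: cradle x = 0, y = -66, z = 109 mm. Two dark steel cheeks (cradle x +-17, y -74 to -58, up to z = 117) carry it.
- lever_tip (a point): Centre of the round cross bar (12 mm thick, 20 mm long) at the end of the lever's handle, 60 mm from the pivot; the handle is 16 mm wide and 8 mm thick. Moves with the lever.
- loupe: Bystander: black upright loupe, diameter 41, height 38 mm, left of the cradle. Origin: centre of its underside.
- lens_cap: Bystander: flat black lens cap, diameter 72, height 13 mm, right of the cradle. Origin: centre of its underside.
- filter_ring: Bystander: filter ring, diameter 50, height 7 mm, at the front right of the cradle. Origin: centre of its underside.
- blower: Bystander: black rubber blower bulb lying on its side, 134 x 64 x 59 mm, behind the cradle. Origin: centre of its underside.
Things that resemble listed ones, but are neither listed nor needed, are in the scene too. Of the things shaped like the spare_lens, the black one is meant.

How it is judged:
By the outcome, as a careful person would: the job done as asked, in the order asked, and still so for the second after the job is handed in, with the robot touching nothing.
It also fails if it takes over 54 s, if anything falls off the work surface, if the arm or the gripper's body presses on something with over 40 N, if the wrist force passes 120 N, or if a joint passes its speed limit or range.

## Working session

There is one attempt and no reset: what is moved stays moved. The work goes in short steps, Python scripts to look and compute and a tool call to move; the robot and the scene stay as the last step left them, time stands still between calls to the robot, and variables do not carry over. Pictures are saved under pics/ and viewed, at most 10 in all, crops included, and the job is handed in when it is done.

Besides the shell and the picture viewer there is one more tool, called after "Call:" as name(argument=value, ...) on one line, values as JSON. jog_arm: Moves the arm, as the interface text tells. Its arguments: {"type":"object","properties":{"moves":{"type":"array"},"newtons":{"type":"number"}},"required":["moves"]}

```bash
mkdir -p pics; python3 - <<'E'
from bench import ctrl
import cv2,numpy as np
s=ctrl.get_state()
for k in s: print(k,np.round(s[k],3))
print(ctrl.grasp_offset)
for n in("side","top"):
    i=ctrl.get_image(n); cv2.imwrite(f"pics/{n}0.png",i["pixels"][:,:,::-1])
    print(n,[ (k,np.round(i[k],4).tolist()) for k in i if k!="pixels"])
E
```

```text
time 0.0
joint_positions [ 1.339  0.322 -0.07   1.452  0.023  1.371 -0.057]
qd [ 0.    -0.001  0.    -0.001 -0.001 -0.001 -0.   ]
joint_torque [ 0.0000e+00 -4.9130e+01 -4.0500e-01 -3.1252e+01 -6.4000e-02  4.4000e-02
  0.0000e+00]
position [ 0.158 -0.63   0.221]
tool_rot [-3.116e+00 -3.850e-01  1.000e-03]
ft_force [ 0.305 -0.351  0.742]
torque [ 0.018 -0.025 -0.028]
grip_force 0.0
grip_width 1.004
0.0187
side [('fx', 450.1392), ('fy', 450.1392), ('cx', 257.1446), ('cy', 191.9705), ('xyz', [-0.2108, 0.519, 0.4735]), ('rotation', [0.7514, -1.1562, -1.6998])]
top [('fx', 356.0877), ('fy', 356.0877), ('cx', 255.4144), ('cy', 187.6348), ('xyz', [0.5522, 0.1692, 1.0059]), ('rotation', [0.0551, -0.0959, -1.5595])]
```

View pics/side0.png

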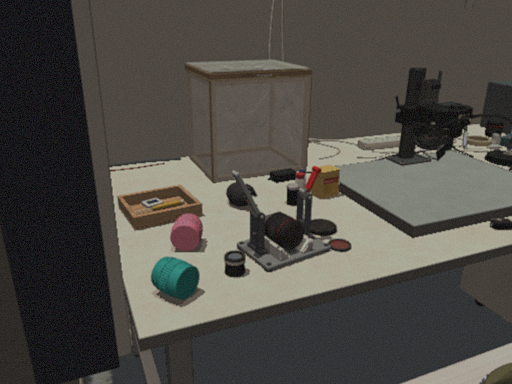

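View pics/top0.png

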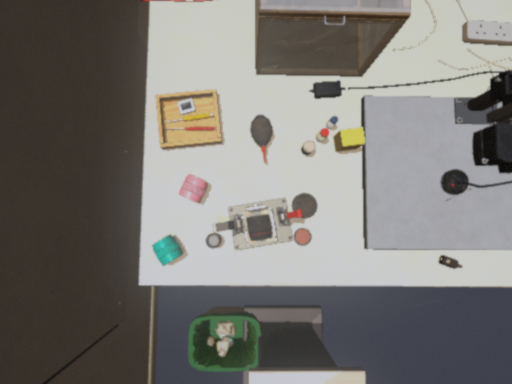

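The side view shows the cradle at about (283,235), the strap leaning left (240,178–258,240) and the red lever at about (312,180). The top view shows the cradle at about (262,225), loupe (214,240), cap (304,206) and filter ring (303,237). Next I'll enlarge both.

```bash
cat > h.py <<'E'
from bench import ctrl
import cv2,numpy as np
from scipy.spatial.transform import Rotation as R
def cam(n):
    i=ctrl.get_image(n); i["R"]=R.from_rotvec(i["rotation"]).as_matrix(); i["n"]=n; return i
def proj(i,p):
    c=(np.atleast_2d(p)-i["xyz"])@i["R"]
    return np.c_[i["cx"]+i["fx"]*c[:,0]/-c[:,2], i["cy"]-i["fy"]*c[:,1]/-c[:,2]]
def ray(i,u,v):
    d=i["R"]@np.array([(u-i["cx"])/i["fx"],-(v-i["cy"])/i["fy"],-1]); return np.array(i["xyz"]),d/np.linalg.norm(d)
def onz(i,u,v,z):
    o,d=ray(i,u,v); return o+d*(z-o[2])/d[2]
def tri(a,ua,b,ub):
    o,d=ray(a,*ua);p,e=ray(b,*ub)
    t=np.linalg.lstsq(np.c_[d,-e],p-o,rcond=None)[0]
    A,B=o+d*t[0],p+e*t[1]; return (A+B)/2,np.linalg.norm(A-B)
E
python3 - <<'E'
from h import *
t=cam("top");s=cam("side")
a=cv2.resize(t["pixels"][190:260,195:325],None,fx=6,fy=6,interpolation=cv2.INTER_CUBIC)
b=cv2.resize(s["pixels"][155:280,215:360],None,fx=4.8,fy=4.8,interpolation=cv2.INTER_CUBIC)
f=lambda x:cv2.convertScaleAbs(x[:,:,::-1],alpha=1.6,beta=15)
cv2.imwrite("pics/t1.png",f(a));cv2.imwrite("pics/s1.png",f(b))
E
```

```text
(no output)
```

View pics/t1.png

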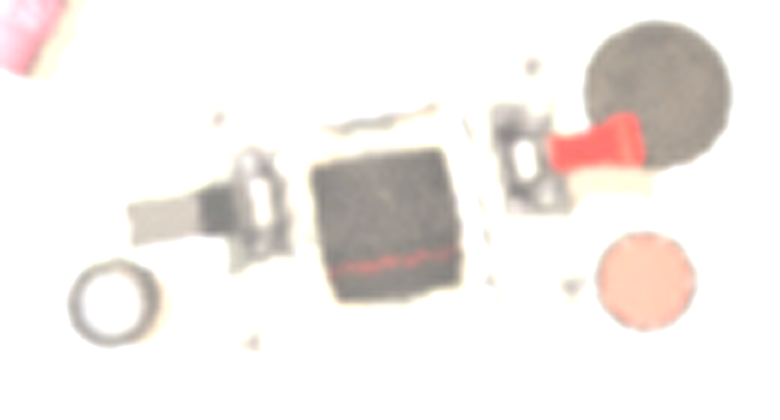

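View pics/s1.png

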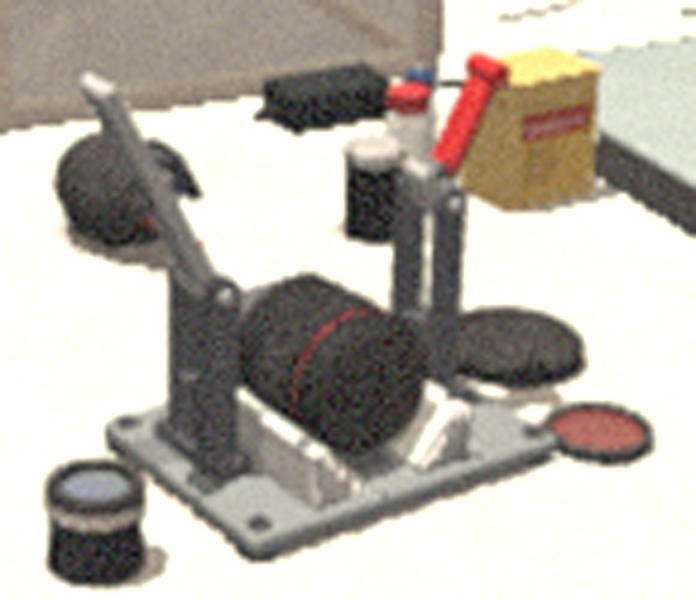

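Enlarged top view: plate screws at full-image pixels (231.2,209.7), (283.5,201), (237.2,247) and (290.3,237.8), hinge gap about (238.7,224.2), lever gap (282.5,216.3). In the side view the strap end is at (234.5,172), the hinge about (261,217) and the lever bar about (316.5,170).

```bash
python3 - <<'E'
from h import *
t=cam("top");s=cam("side")
S=[onz(t,*p,.012)[:2] for p in((231.2,209.7),(283.5,201),(237.2,247),(290.3,237.8))]
S=np.array(S);print(S.round(4),S.mean(0)) # far-left, far-right, near-left, near-right
ex=(S[0]+S[1]-S[2]-S[3]);ey=S[0]+S[2]-S[1]-S[3]
print("yaw",np.arctan2(ex[1],ex[0]),np.arctan2(-ey[0],ey[1]),np.linalg.norm(ex)/2,np.linalg.norm(ey)/2)
H=onz(t,238.7,224.2,.1)[:2];L=onz(t,282.5,216.3,.112)[:2]
d=H-L;yaw=np.arctan2(-d[0],d[1]);print("H,L",H,L,np.linalg.norm(d),yaw)
sc=lambda u,v:(215+u/4.8,155+v/4.8); tc=lambda u,v:(195+u/6,190+v/6)
print("strapend",tri(t,tc(134,223),s,sc(95,90)))
print("lever",tri(t,tc(625,140),s,sc(487,72)))
def frame(yaw):
    return np.array([[np.cos(yaw),-np.sin(yaw)],[np.sin(yaw),np.cos(yaw)]])
for y in(yaw,):
  M=frame(y); O1=(H-M@[0,.055]+L-M@[0,-.066])/2; O2=S.mean(0)-M@[-.010,-.006]; print(O1,O2)
  O=O1
  for q in((0,.055,.094),(0,-.066,.109),(-.071,.076,.012),(-.071,-.088,.012),(.051,-.088,.012),(.051,.076,.012),(.03,0,.07)):
    w=np.r_[O+M@q[:2],q[2]]; a=proj(s,w)[0];b=proj(t,w)[0]
    print(q,w.round(3),"side crop",((a-[215,155])*4.8).round(),"top crop",((b-[195,190])*6).round())
# lens near face: bottom edge of black in top crop
for p in((345,302),(458,284),(318,168),(440,150)): print(onz(t,*tc(*p),.049).round(4))
E
```

```text
[[0.5859 0.2106]
 [0.6116 0.0647]
 [0.4834 0.1925]
 [0.5096 0.0457]] [0.54762587 0.12838228]
yaw 0.17939379732015548 0.17569827535985166 0.10394678380176288 0.14866042415950034
H,L [0.54648647 0.18744402] [0.56720562 0.0776891 ] 0.11169344015580858 0.18658082879963417
strapend (array([0.54102488, 0.23709276, 0.18738735]), np.float64(0.006105667723483581))
lever (array([0.57372667, 0.04269041, 0.15972008]), np.float64(0.0003189160311246787))
[0.5558258 0.1379711] [0.55633931 0.13613315]
(0, 0.055, 0.094) [0.546 0.192 0.094] side crop [201. 284.] top crop [252. 207.]
(0, -0.066, 0.109) [0.568 0.073 0.109] side crop [427. 192.] top crop [535. 156.]
(-0.071, 0.076, 0.012) [0.472 0.199 0.012] side crop [254. 542.] top crop [238. 367.]
(-0.071, -0.088, 0.012) [0.502 0.038 0.012] side crop [557. 436.] top crop [588. 303.]
(0.051, -0.088, 0.012) [0.622 0.061 0.012] side crop [386. 334.] top crop [539.  43.]
(0.051, 0.076, 0.012) [0.592 0.222 0.012] side crop [ 97. 421.] top crop [193. 105.]
(0.03, 0, 0.07) [0.585 0.144 0.07 ] side crop [266. 281.] top crop [365. 116.]
[0.5038 0.1512 0.049 ]
[0.512 0.101 0.049]
[0.5629 0.1638 0.049 ]
[0.5714 0.1094 0.049 ]
```

```bash
cat >> h.py <<'E'
O=np.array([.556,.137]);YAW=.178
M=np.array([[np.cos(YAW),-np.sin(YAW)],[np.sin(YAW),np.cos(YAW)]])
def c2w(p): return np.r_[O+M@p[:2],p[2]]
def w2c(p): return np.r_[M.T@(np.array(p[:2])-O),p[2]]
TR=lambda psi:np.array([[np.cos(psi),np.sin(psi),0],[np.sin(psi),-np.cos(psi),0],[0,0,-1.]])
def rows(pts,yaws,f=-1,p0=None,R0=None):
    s=ctrl.get_state()
    if R0 is None: p0=np.array(s["position"]);R0=R.from_rotvec(s["tool_rot"]).as_matrix()
    for p,y in zip(pts,yaws):
        sh=R0.T@(np.array(p)-p0)/.3; tu=R.from_matrix(R0.T@TR(y)).as_rotvec()/np.radians(60)
        print(", ".join(f"{v:.3f}" for v in np.r_[sh,tu]),f", {f},")
def st():
    s=ctrl.get_state();m=R.from_rotvec(s["tool_rot"]).as_matrix()
    print(round(s["time"],2),"cradle",w2c(s["position"]).round(4),"yaw",np.arctan2(m[1,0],m[0,0]).round(3),"F",np.round(s["ft_force"],1),s["grip_width"])
E
python3 - <<'E'
from h import *
g=c2w([-.09,0,.25]);az=np.linspace(-1.325,np.arctan2(g[1],g[0]),25)[1:];r=np.linspace(.65,np.hypot(*g[:2]),25)[1:];r[:20]=np.maximum(.45,np.linspace(.64,.47,20))
z=np.linspace(.22,.25,25)[1:]
P=np.c_[r*np.cos(az),r*np.sin(az),z];y=np.linspace(.246,YAW+np.pi/2,25)[1:]
s=ctrl.get_state();p0=np.array(s["position"]);R0=R.from_rotvec(s["tool_rot"]).as_matrix()
for k in range(3):
    print(k);rows(P[8*k:8*k+8],y[8*k:8*k+8],-1,p0,R0);p0=P[8*k+7];R0=TR(y[8*k+7]);print(p0)
E
```

```text
0
0.140, -0.037, 0.003, -0.001, 0.000, -0.060 , -1,
0.276, -0.081, -0.001, -0.001, -0.000, -0.120 , -1,
0.407, -0.133, -0.005, -0.001, -0.000, -0.180 , -1,
0.532, -0.193, -0.009, -0.001, -0.000, -0.239 , -1,
0.650, -0.260, -0.013, -0.001, -0.000, -0.299 , -1,
0.763, -0.334, -0.018, -0.001, -0.000, -0.359 , -1,
0.868, -0.415, -0.022, -0.001, -0.000, -0.419 , -1,
0.967, -0.502, -0.026, -0.001, -0.000, -0.478 , -1,
[ 0.40273049 -0.41371783  0.23      ]
1
0.124, -0.037, -0.004, 0.000, 0.000, -0.060 , -1,
0.243, -0.082, -0.008, 0.000, 0.000, -0.120 , -1,
0.356, -0.134, -0.013, 0.000, 0.000, -0.179 , -1,
0.465, -0.193, -0.017, 0.000, 0.000, -0.239 , -1,
0.567, -0.259, -0.021, 0.000, 0.000, -0.299 , -1,
0.663, -0.330, -0.025, 0.000, 0.000, -0.359 , -1,
0.752, -0.406, -0.029, 0.000, 0.000, -0.419 , -1,
0.835, -0.488, -0.033, 0.000, 0.000, -0.478 , -1,
[ 0.48709782 -0.13623033  0.24      ]
2
0.107, -0.039, -0.004, 0.000, 0.000, -0.060 , -1,
0.209, -0.084, -0.008, 0.000, 0.000, -0.120 , -1,
0.307, -0.136, -0.013, 0.000, 0.000, -0.179 , -1,
0.398, -0.193, -0.017, 0.000, 0.000, -0.239 , -1,
0.537, -0.124, -0.021, 0.000, 0.000, -0.299 , -1,
0.628, -0.189, -0.025, 0.000, 0.000, -0.359 , -1,
0.713, -0.259, -0.029, 0.000, 0.000, -0.419 , -1,
0.793, -0.334, -0.033, 0.000, 0.000, -0.478 , -1,
[0.46742202 0.12106446 0.25      ]
```

Call:
jog_arm(moves=[0.13,-0.02,0,0,0,-0.06,-1,0.26,-0.05,0,0,0,-0.12,-1,0.39,-0.1,0,0,0,-0.18,-1,0.52,-0.18,-0.01,0,0,-0.24,-1,0.64,-0.26,-0.015,0,0,-0.3,-1,0.75,-0.34,-0.02,0,0,-0.36,-1,0.86,-0.42,-0.025,0,0,-0.42,-1,0.96,-0.51,-0.03,0,0,-0.48,-1])

```text
time: 1.3
position: [0.4014, -0.4104, 0.2316]
tool_rot: [2.922, 1.153, -0.0]
ft_force: [0.1, 0.0, 0.2]
grip_width: 0.176
grip_force: 0.0
```

Call:
jog_arm(moves=[0.12,-0.04,0,0,0,-0.06,-1,0.24,-0.08,-0.01,0,0,-0.12,-1,0.36,-0.135,-0.015,0,0,-0.18,-1,0.465,-0.19,-0.02,0,0,-0.24,-1,0.57,-0.26,-0.02,0,0,-0.3,-1,0.66,-0.33,-0.025,0,0,-0.36,-1,0.75,-0.41,-0.03,0,0,-0.42,-1,0.835,-0.49,-0.03,0,0,-0.48,-1])

```text
time: 2.3
position: [0.4838, -0.1315, 0.2407]
tool_rot: [2.543, 1.845, -0.0]
ft_force: [0.7, -1.4, -0.4]
grip_width: 0.004
grip_force: 0.0
```

Call:
jog_arm(moves=[0.1,-0.035,0,0,0,-0.06,-1,0.2,-0.07,-0.01,0,0,-0.12,-1,0.3,-0.11,-0.015,0,0,-0.18,-1,0.4,-0.14,-0.02,0,0,-0.24,-1,0.52,-0.18,-0.02,0,0,-0.3,-1,0.62,-0.22,-0.025,0,0,-0.36,-1,0.71,-0.27,-0.03,0,0,-0.42,-1,0.79,-0.33,-0.03,0,0,-0.48,-1])

```text
time: 3.3
position: [0.4638, 0.1241, 0.2496]
tool_rot: [-2.004, -2.419, -0.0]
ft_force: [-0.2, -0.3, 0.8]
grip_width: 0.001
grip_force: 0.0
```

```bash
python3 - <<'E'
from h import *
st()
f=YAW+np.pi/2
rows([c2w([-.092,0,.25]),c2w([-.092,0,.046]),c2w([-.068,0,.046]),c2w([-.048,0,.046])],[f]*4)
E
```

```text
3.3 cradle [-0.093   0.0037  0.2496] yaw 1.758 F [-0.2 -0.3  0.8] 0.0005120136431561787
-0.012, 0.003, -0.001, 0.000, -0.000, 0.009 , -1,
-0.012, 0.003, 0.679, 0.000, -0.000, 0.009 , -1,
-0.013, 0.083, 0.679, 0.000, -0.000, 0.009 , -1,
-0.014, 0.150, 0.679, 0.000, -0.000, 0.009 , -1,
```

Call:
jog_arm(moves=[-0.012,0,0.1,0,0,0.01,-1,-0.012,0,0.25,0,0,0.01,-1,-0.012,0,0.4,0,0,0.01,-1,-0.012,0,0.53,0,0,0.01,-1,-0.012,0,0.62,0,0,0.01,-1,-0.012,0,0.67,0,0,0.01,-1,-0.012,0,0.67,0,0,0.01,-1,-0.012,0,0.67,0,0,0.01,-1])

```text
time: 4.3
position: [0.4658, 0.1191, 0.0496]
tool_rot: [2.021, 2.404, 0.002]
ft_force: [0.6, 0.1, 0.3]
grip_width: 0.003
grip_force: 0.0
```

```bash
python3 - <<'E'
from h import *
st()
s=cam("side");t=cam("top")
f=lambda x:cv2.convertScaleAbs(x[:,:,::-1],alpha=1.6,beta=15)
b=cv2.resize(s["pixels"][130:280,215:360],None,fx=3.5,fy=3.5,interpolation=cv2.INTER_CUBIC)
cv2.imwrite("pics/s2.png",f(b))
E
```

```text
4.3 cradle [-0.0919 -0.0017  0.0496] yaw 1.744 F [0.6 0.1 0.3] 0.003414450576026874
```

View pics/s2.png

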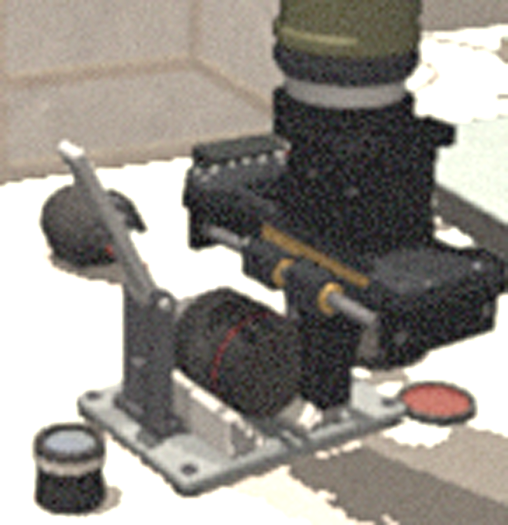

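The side view shows the fingers (325,350) just short of the lens's near face (290,370), with the gripper body clear of the strap and lever. I'll push slowly.

Call:
jog_arm(moves=[0.005,0.017,0,0,0,0,-1,0.005,0.034,0,0,0,0,-1,0.005,0.05,0,0,0,0,-1,0.005,0.067,0,0,0,0,-1,0.005,0.08,0,0,0,0,-1,0.005,0.095,0,0,0,0,-1,0.005,0.11,0,0,0,0,-1,0.005,0.12,0,0,0,0,-1])

```text
time: 5.4
position: [0.4997, 0.1264, 0.0486]
tool_rot: [-2.021, -2.404, 0.002]
ft_force: [-3.4, -0.7, 4.1]
grip_width: 0.004
grip_force: 2.1
```

```bash
python3 - <<'E'
from h import *
st()
E
```

```text
5.4 cradle [-0.0573 -0.0005  0.0486] yaw 1.743 F [-3.4 -0.7  4.1] 0.004475015249958191
```

Call:
jog_arm(moves=[0,0.003,0,0,0,0,-1,0,0.006,0,0,0,0,-1,0,0.009,0,0,0,0,-1,0,0.012,0,0,0,0,-1,0,0.014,0,0,0,0,-1,0,0.016,0,0,0,0,-1,0,0.018,0,0,0,0,-1,0,0.018,0,0,0,0,-1])

```text
time: 6.4
position: [0.5055, 0.1273, 0.0485]
tool_rot: [2.022, 2.405, 0.0]
ft_force: [-3.0, -1.5, 5.4]
grip_width: 0.006
grip_force: 2.1
```

```bash
python3 - <<'E'
from h import *
st()
s=cam("side");t=cam("top")
f=lambda x:cv2.convertScaleAbs(x[:,:,::-1],alpha=1.6,beta=15)
b=cv2.resize(s["pixels"][190:270,240:320],None,fx=7,fy=7,interpolation=cv2.INTER_CUBIC)
print(((proj(s,[c2w([.03,.0,.0815]),c2w([-.033,0,.0815]),c2w([-.033,0.0315,.049]),c2w([.03,.027,.07])])-[240,190])*7).round())
cv2.imwrite("pics/s3.png",f(b))
E
```

```text
6.4 cradle [-0.0514 -0.0006  0.0485] yaw 1.743 F [-3.  -1.5  5.4] 0.005676892169264934
[[216. 130.]
 [341. 205.]
 [250. 331.]
 [142. 184.]]
```

View pics/s3.png

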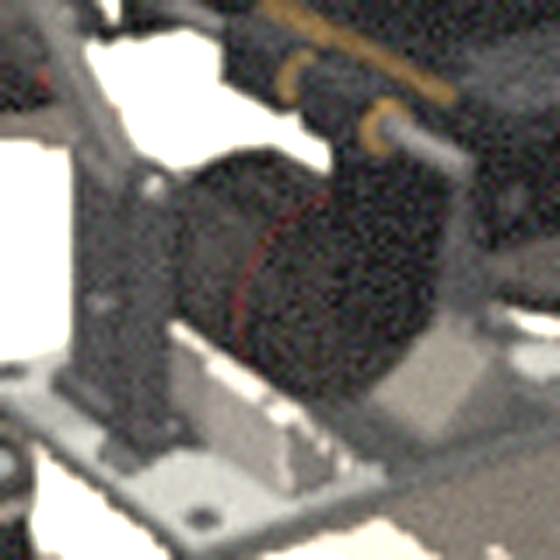

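The lens has advanced (red ring near (260,260), near face about x=330) and is still sliding at about 3 N. I'll keep pushing until the force rises.

Call:
jog_arm(moves=[0,0.002,0,0,0,0,-1,0,0.004,0,0,0,0,-1,0,0.006,0,0,0,0,-1,0,0.008,0,0,0,0,-1,0,0.009,0,0,0,0,-1,0,0.01,0,0,0,0,-1,0,0.011,0,0,0,0,-1,0,0.012,0,0,0,0,-1])

```text
time: 7.5
position: [0.509, 0.1279, 0.0485]
tool_rot: [2.022, 2.405, -0.0]
ft_force: [-3.8, -0.6, 3.8]
grip_width: 0.01
grip_force: 2.2
```

```bash
python3 - <<'E'
from h import *
st()
E
```

```text
7.5 cradle [-0.0479 -0.0006  0.0485] yaw 1.743 F [-3.8 -0.6  3.8] 0.009660989045810298
```

Call:
jog_arm(moves=[0,0.002,0,0,0,0,-1,0,0.004,0,0,0,0,-1,0,0.006,0,0,0,0,-1,0,0.008,0,0,0,0,-1,0,0.009,0,0,0,0,-1,0,0.01,0,0,0,0,-1,0,0.01,0,0,0,0,-1,0,0.01,0,0,0,0,-1])

```text
time: 8.5
position: [0.512, 0.1284, 0.0485]
tool_rot: [2.022, 2.404, -0.0]
ft_force: [-3.6, 0.1, 4.2]
grip_width: 0.005
grip_force: 2.1
```

```bash
python3 - <<'E'
from h import *
st()
E
```

```text
8.5 cradle [-0.0448 -0.0006  0.0485] yaw 1.743 F [-3.6  0.1  4.2] 0.005327416920891573
```

Call:
jog_arm(moves=[0,0.002,0,0,0,0,-1,0,0.004,0,0,0,0,-1,0,0.006,0,0,0,0,-1,0,0.008,0,0,0,0,-1,0,0.009,0,0,0,0,-1,0,0.01,0,0,0,0,-1,0,0.01,0,0,0,0,-1,0,0.01,0,0,0,0,-1])

```text
time: 9.5
position: [0.5135, 0.1287, 0.0484]
tool_rot: [-2.021, -2.404, 0.005]
ft_force: [-8.7, -1.7, 9.2]
grip_width: 0.006
grip_force: 4.7
```

```bash
python3 - <<'E'
from h import *
st()
E
```

```text
9.5 cradle [-0.0433 -0.0006  0.0484] yaw 1.743 F [-8.7 -1.7  9.2] 0.006162431391327002
```

Force rose to about 9 N and motion stalled, so the lens is against the stop. I'll back off and lift.

Call:
jog_arm(moves=[0,-0.03,0,0,0,0,-1,0,-0.08,0,0,0,0,-1,0,-0.12,-0.01,0,0,0,-1,0,-0.13,-0.15,0,0,0,-1,0,-0.13,-0.33,0,0,0,-1,0,-0.13,-0.51,0,0,0,-1,0,-0.13,-0.68,0,0,0,-1,0,-0.13,-0.75,0,0,0,-1])

```text
time: 10.5
position: [0.4772, 0.1228, 0.2768]
tool_rot: [2.019, 2.401, 0.005]
ft_force: [0.1, 0.7, -1.0]
grip_width: 0.008
grip_force: 0.0
```

```bash
python3 - <<'E'
from h import *
st()
s=cam("side");t=cam("top")
f=lambda x:cv2.convertScaleAbs(x[:,:,::-1],alpha=1.6,beta=15)
b=cv2.resize(s["pixels"][155:275,235:335],None,fx=5,fy=5,interpolation=cv2.INTER_CUBIC)
a=cv2.resize(t["pixels"][190:260,225:295],None,fx=5,fy=5,interpolation=cv2.INTER_CUBIC)
a=cv2.copyMakeBorder(a,0,250,0,0,cv2.BORDER_CONSTANT)
P=[c2w([.03,.0,.0815]),c2w([-.033,0,.0815]),c2w([-.033,0.0315,.049]),c2w([.03,.027,.07])]
print(((proj(s,P)-[235,155])*5).round(),((proj(t,P)-[225,190])*5).round()+[500,0])
cv2.imwrite("pics/s4.png",f(np.hstack([b,a])))
E
```

```text
10.5 cradle [-0.0801 -0.      0.2768] yaw 1.743 F [ 0.1  0.7 -1. ] 0.00817985063670787
[[180. 268.]
 [268. 321.]
 [203. 412.]
 [127. 306.]] [[657.  96.]
 [678. 216.]
 [617. 225.]
 [606. 105.]]
```

View pics/s4.png

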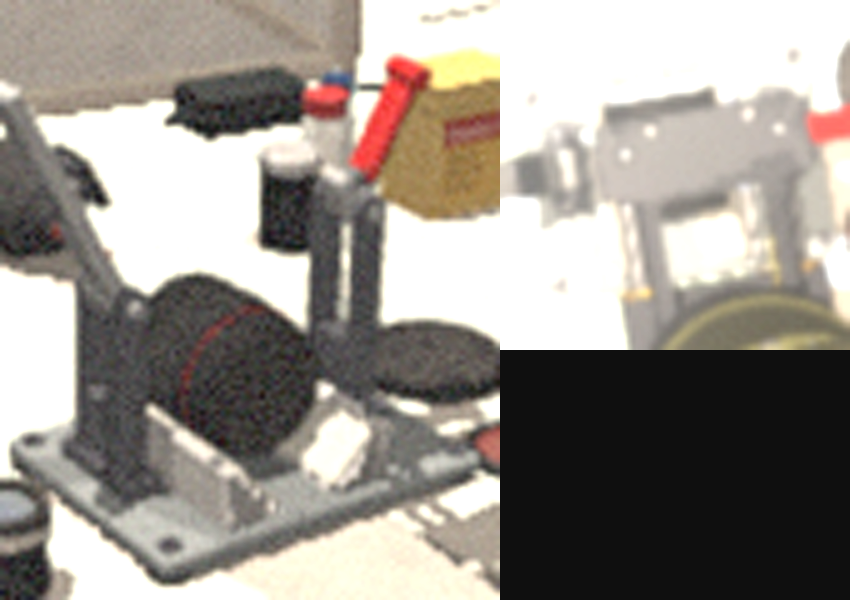

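The lens looks home: its far end reaches row 92 in the top crop and the stop is predicted at row 96. Strap end and lever are unmoved. Next is the strap.

```bash
python3 - <<'E'
from h import *
st()
f=YAW+np.pi/2
P=[[-.08,.05,.277],[-.06,.1,.277],[-.03,.135,.275],[0,.135,.25],[0,.135,.21],[0,.135,.165]]
rows([c2w(p) for p in P],[f]*9)
print("sweep")
p0=c2w(P[-1]);R0=TR(f)
def tc(th,r=.09):
    z=min(.165,.094+r*np.sin(th)+.004*np.cos(th)); rr=min(r,(z-.094)/np.sin(th))
    return [0,.055-rr*np.cos(th)+.004*np.sin(th)+.0095,z]
Q=[[0,.117,.165],[0,.098,.165],[0,.08,.165]]+[tc(t) for t in np.radians([80,70,60,50,40,30,22,16,11,7,5])]
print(np.round(Q,3)); rows([c2w(p) for p in Q],[f]*20,-1,p0,R0)
E
```

```text
10.6 cradle [-7.980e-02 -1.000e-04  2.761e-01] yaw 1.743 F [-0.1  0.1 -0.9] 0.007422686925682055
0.167, -0.002, -0.003, 0.005, 0.002, -0.005 , -1,
0.334, 0.064, -0.003, 0.005, 0.002, -0.005 , -1,
0.451, 0.163, 0.004, 0.005, 0.002, -0.005 , -1,
0.452, 0.263, 0.088, 0.005, 0.002, -0.005 , -1,
0.452, 0.262, 0.221, 0.005, 0.002, -0.005 , -1,
0.453, 0.261, 0.371, 0.005, 0.002, -0.005 , -1,
sweep
[[ 0.     0.117  0.165]
 [ 0.     0.098  0.165]
 [ 0.     0.08   0.165]
 [ 0.     0.056  0.165]
 [ 0.     0.042  0.165]
 [ 0.     0.027  0.165]
 [ 0.     0.01   0.165]
 [ 0.    -0.002  0.155]
 [ 0.    -0.011  0.142]
 [ 0.    -0.017  0.131]
 [ 0.    -0.021  0.123]
 [ 0.    -0.023  0.115]
 [ 0.    -0.024  0.109]
 [ 0.    -0.025  0.106]]
-0.060, 0.000, 0.000, 0.000, 0.000, 0.000 , -1,
-0.123, 0.000, 0.000, 0.000, 0.000, 0.000 , -1,
-0.183, 0.000, 0.000, 0.000, 0.000, 0.000 , -1,
-0.264, 0.000, 0.000, 0.000, 0.000, 0.000 , -1,
-0.309, 0.000, 0.000, 0.000, 0.000, 0.000 , -1,
-0.360, 0.000, 0.000, 0.000, 0.000, 0.000 , -1,
-0.418, 0.000, 0.000, 0.000, 0.000, 0.000 , -1,
-0.456, 0.000, 0.034, 0.000, 0.000, 0.000 , -1,
-0.488, 0.000, 0.075, 0.000, 0.000, 0.000 , -1,
-0.508, 0.000, 0.112, 0.000, 0.000, 0.000 , -1,
-0.520, 0.000, 0.141, 0.000, 0.000, 0.000 , -1,
-0.527, 0.000, 0.166, 0.000, 0.000, 0.000 , -1,
-0.531, 0.000, 0.187, 0.000, 0.000, 0.000 , -1,
-0.533, 0.000, 0.197, 0.000, 0.000, 0.000 , -1,
```

Call:
jog_arm(moves=[0.16,0,0,0,0,0,-1,0.33,0.06,0,0,0,0,-1,0.45,0.16,0,0,0,0,-1,0.45,0.26,0.09,0,0,0,-1,0.45,0.26,0.22,0,0,0,-1,0.45,0.26,0.33,0,0,0,-1,0.45,0.26,0.37,0,0,0,-1,0.45,0.26,0.37,0,0,0,-1])

```text
time: 11.6
position: [0.5294, 0.2683, 0.1617]
tool_rot: [-2.021, -2.404, 0.002]
ft_force: [-0.8, 0.3, 0.9]
grip_width: 0.005
grip_force: 0.0
```

Call:
jog_arm(moves=[-0.03,0,0,0,0,0,-1,-0.06,0,0,0,0,0,-1,-0.1,0,0,0,0,0,-1,-0.14,0,0,0,0,0,-1,-0.18,0,0,0,0,0,-1,-0.22,0,0,0,0,0,-1,-0.26,0,0,0,0,0,-1,-0.26,0,0,0,0,0,-1])

```text
time: 12.6
position: [0.5437, 0.1896, 0.162]
tool_rot: [2.024, 2.402, -0.003]
ft_force: [-0.3, 0.3, 0.7]
grip_width: 0.008
grip_force: 0.0
```

```bash
python3 - <<'E'
from h import *
st()
E
```

```text
12.6 cradle [-0.0027  0.054   0.162 ] yaw 1.741 F [-0.3  0.3  0.7] 0.008238907259303202
```

Call:
jog_arm(moves=[-0.05,0.008,0,0,0,0,-1,-0.1,0.008,0,0,0,0,-1,-0.147,0.008,0,0,0,0,-1,-0.187,0.008,0.03,0,0,0,-1,-0.216,0.008,0.07,0,0,0,-1,-0.237,0.008,0.105,0,0,0,-1,-0.25,0.008,0.13,0,0,0,-1,-0.255,0.008,0.15,0,0,0,-1])

```text
time: 13.6
position: [0.5588, 0.1167, 0.1168]
tool_rot: [-2.021, -2.404, 0.001]
ft_force: [-0.5, 0.3, 1.0]
grip_width: 0.004
grip_force: 0.2
```

```bash
python3 - <<'E'
from h import *
st()
s=cam("side")
f=lambda x:cv2.convertScaleAbs(x[:,:,::-1],alpha=1.6,beta=15)
b=cv2.resize(s["pixels"][140:270,225:345],None,fx=4.5,fy=4.5,interpolation=cv2.INTER_CUBIC)
cv2.imwrite("pics/s5.png",f(b))
E
```

```text
13.6 cradle [-0.0009 -0.0204  0.1168] yaw 1.744 F [-0.5  0.3  1. ] 0.004359159623697052
```

View pics/s5.png

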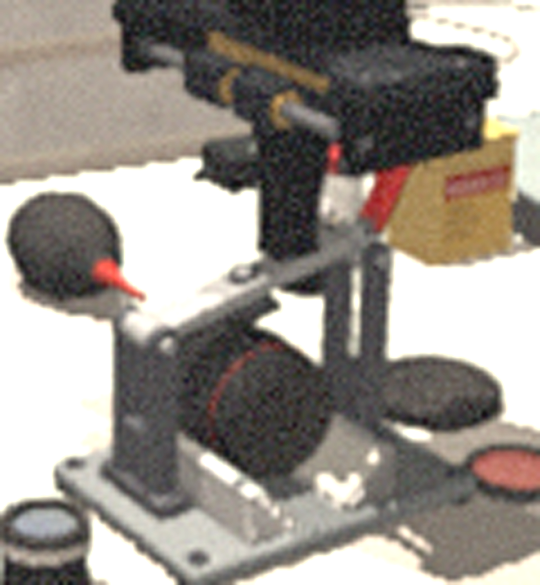

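The strap (170,320)–(365,235) has swung over and stands a little above level, with the fingers on top of it. I'll press it down to pad contact.

Call:
jog_arm(moves=[-0.003,0,0.01,0,0,0,-1,-0.005,0,0.02,0,0,0,-1,-0.005,0,0.028,0,0,0,-1,-0.005,0,0.034,0,0,0,-1,-0.005,0,0.04,0,0,0,-1,-0.005,0,0.044,0,0,0,-1,-0.005,0,0.048,0,0,0,-1,-0.005,0,0.05,0,0,0,-1])

```text
time: 14.65
position: [0.5593, 0.1154, 0.1025]
tool_rot: [2.022, 2.404, -0.0]
ft_force: [0.4, -0.2, 0.7]
grip_width: 0.006
grip_force: 0.3
```

```bash
python3 - <<'E'
from h import *
st()
E
```

```text
14.65 cradle [-0.0006 -0.0219  0.1025] yaw 1.743 F [ 0.4 -0.2  0.7] 0.005667397477495417
```

Call:
jog_arm(moves=[0,0,0.002,0,0,0,-1,0,0,0.004,0,0,0,-1,0,0,0.006,0,0,0,-1,0,0,0.008,0,0,0,-1,0,0,0.009,0,0,0,-1,0,0,0.01,0,0,0,-1,0,0,0.011,0,0,0,-1,0,0,0.012,0,0,0,-1])

```text
time: 15.65
position: [0.5594, 0.1151, 0.0996]
tool_rot: [2.022, 2.404, -0.001]
ft_force: [-2.8, -1.5, 7.1]
grip_width: 0.006
grip_force: 3.8
```

```bash
python3 - <<'E'
from h import *
st()
E
```

```text
15.65 cradle [-0.0005 -0.0221  0.0996] yaw 1.743 F [-2.8 -1.5  7.1] 0.006226325922965695
```

Upward force is 7 N at z = 0.0996, so the pad is on the lens. I'll lift and go outside the lever.

Call:
jog_arm(moves=[0,0,-0.16,0,0,0,-1,0,0,-0.34,0,0,0,-1,-0.02,0,-0.47,0,0,0,-1,-0.2,0,-0.47,0,0,0,-1,-0.37,0,-0.45,0,0,0,-1,-0.37,0,-0.3,0,0,0,-1,-0.37,0,-0.18,0,0,0,-1,-0.37,0,-0.18,0,0,0,-1])

```text
time: 16.65
position: [0.576, 0.0059, 0.1499]
tool_rot: [-2.018, -2.401, 0.005]
ft_force: [-0.3, 0.3, 0.1]
grip_width: 0.003
grip_force: 0.0
```

```bash
python3 - <<'E'
from h import *
st()
f=YAW+np.pi/2
P=[[0,y,.152] for y in(-.112,-.1,-.088,-.076,-.064,-.054,-.044)]
rows([c2w(p) for p in P],[f]*9)
E
```

```text
16.65 cradle [-0.0035 -0.1325  0.1499] yaw 1.744 F [-0.3  0.3  0.1] 0.0025405009553615323
0.069, 0.011, -0.007, -0.006, -0.002, -0.005 , -1,
0.109, 0.011, -0.007, -0.006, -0.002, -0.005 , -1,
0.149, 0.011, -0.007, -0.006, -0.002, -0.005 , -1,
0.189, 0.011, -0.007, -0.006, -0.002, -0.005 , -1,
0.229, 0.011, -0.007, -0.006, -0.002, -0.005 , -1,
0.262, 0.010, -0.007, -0.006, -0.002, -0.005 , -1,
0.295, 0.010, -0.006, -0.006, -0.002, -0.005 , -1,
```

Call:
jog_arm(moves=[0.05,0.01,-0.01,0,0,0,-1,0.085,0.01,-0.01,0,0,0,-1,0.12,0.01,-0.01,0,0,0,-1,0.155,0.01,-0.01,0,0,0,-1,0.19,0.01,-0.01,0,0,0,-1,0.225,0.01,-0.01,0,0,0,-1,0.26,0.01,-0.01,0,0,0,-1,0.285,0.01,-0.01,0,0,0,-1])

```text
time: 17.65
position: [0.5663, 0.0917, 0.1557]
tool_rot: [-2.021, -2.405, 0.0]
ft_force: [-0.0, -0.3, -0.1]
grip_width: 0.005
grip_force: 0.5
```

```bash
python3 - <<'E'
from h import *
st()
s=cam("side")
f=lambda x:cv2.convertScaleAbs(x[:,:,::-1],alpha=1.6,beta=15)
b=cv2.resize(s["pixels"][140:270,225:345],None,fx=4.5,fy=4.5,interpolation=cv2.INTER_CUBIC)
cv2.imwrite("pics/s6.png",f(b))
E
```

```text
17.65 cradle [ 0.0021 -0.0464  0.1557] yaw 1.744 F [-0.  -0.3 -0.1] 0.005124711781174758
```

View pics/s6.png

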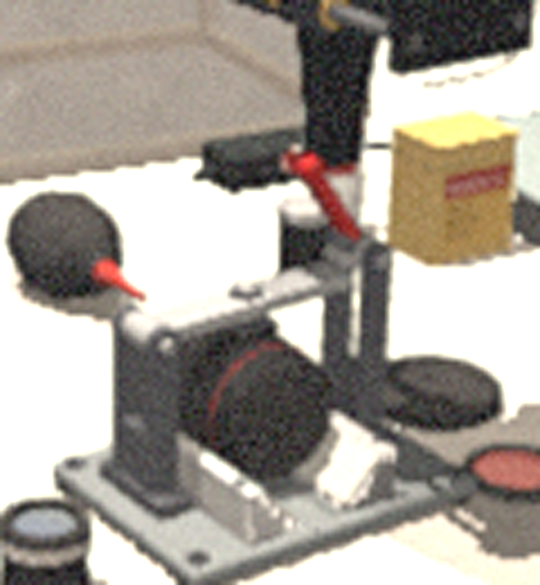

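The lever (350,235)→(300,160) is over centre and leans towards the strap. The strap is still level. Next I'll go over the top of the bar and press down.

Call:
jog_arm(moves=[0,0,-0.06,0,0,0,-1,0.02,-0.007,-0.1,0,0,0,-1,0.07,-0.007,-0.1,0,0,0,-1,0.07,-0.007,-0.04,0,0,0,-1,0.075,-0.007,0,0,0,0,-1,0.09,-0.007,0.03,0,0,0,-1,0.11,-0.007,0.06,0,0,0,-1,0.12,-0.007,0.075,0,0,0,-1])

```text
time: 18.7
position: [0.5578, 0.127, 0.1322]
tool_rot: [-2.019, -2.405, -0.0]
ft_force: [0.8, 2.9, 2.9]
grip_width: 0.007
grip_force: 1.5
```

```bash
python3 - <<'E'
from h import *
st()
E
```

```text
18.7 cradle [ 0.     -0.0102  0.1322] yaw 1.745 F [0.8 2.9 2.9] 0.006797500269161741
```

Contact is good at 2.9 N. I'll press on to z of about 0.124.

Call:
jog_arm(moves=[0.003,0,0.004,0,0,0,-1,0.004,0,0.008,0,0,0,-1,0.005,0,0.012,0,0,0,-1,0.006,0,0.016,0,0,0,-1,0.006,0,0.02,0,0,0,-1,0.006,0,0.023,0,0,0,-1,0.006,0,0.026,0,0,0,-1,0.006,0,0.028,0,0,0,-1])

```text
time: 19.7
position: [0.5582, 0.1276, 0.1253]
tool_rot: [2.022, 2.404, -0.0]
ft_force: [-2.5, -0.1, 6.6]
grip_width: 0.005
grip_force: 2.9
```

```bash
python3 - <<'E'
from h import *
st()
E
```

```text
19.7 cradle [ 0.0005 -0.0096  0.1253] yaw 1.743 F [-2.5 -0.1  6.6] 0.005138025487905699
```

Call:
jog_arm(moves=[0,0,0.002,0,0,0,-1,0,0,0.004,0,0,0,-1,0,0,0.006,0,0,0,-1,0,0,0.008,0,0,0,-1,0,0,0.009,0,0,0,-1,0,0,0.01,0,0,0,-1,0,0,0.011,0,0,0,-1,0,0,0.012,0,0,0,-1])

```text
time: 20.7
position: [0.5585, 0.1278, 0.1243]
tool_rot: [2.021, 2.403, -0.001]
ft_force: [-7.4, -1.2, 19.8]
grip_width: 0.003
grip_force: 10.0
```

```bash
python3 - <<'E'
from h import *
st()
E
```

```text
20.7 cradle [ 0.0008 -0.0095  0.1243] yaw 1.743 F [-7.4 -1.2 19.8] 0.0027313580798713263
```

It has stalled at 20 N on the end stop. I'll lift clear and check.

Call:
jog_arm(moves=[0,0,-0.06,0,0,0,-1,0,0,-0.18,0,0,0,-1,0,0,-0.32,0,0,0,-1,0,-0.08,-0.45,0,0,0,-1,0,-0.18,-0.5,0,0,0,-1,0,-0.28,-0.5,0,0,0,-1,0,-0.35,-0.5,0,0,0,-1,0,-0.35,-0.5,0,0,0,-1])

```text
time: 21.7
position: [0.4542, 0.1088, 0.2718]
tool_rot: [2.022, 2.4, -0.002]
ft_force: [0.1, 1.0, 0.3]
grip_width: 0.003
grip_force: 0.0
```

```bash
python3 - <<'E'
from h import *
st()
s=cam("side");t=cam("top")
f=lambda x:cv2.convertScaleAbs(x[:,:,::-1],alpha=1.6,beta=15)
b=cv2.resize(s["pixels"][155:275,225:345],None,fx=4.5,fy=4.5,interpolation=cv2.INTER_CUBIC)
a=cv2.resize(t["pixels"][180:260,205:265+60],None,fx=2.1,fy=2.1,interpolation=cv2.INTER_CUBIC)
a=cv2.copyMakeBorder(a,0,540-a.shape[0],0,0,cv2.BORDER_CONSTANT)
P=[c2w([0,-.007,.119]),c2w([-.033,0,.0805])]
print(((proj(s,P)-[225,155])*4.5).round())
hs=cv2.cvtColor(s["pixels"],cv2.COLOR_RGB2HSV);m=cv2.inRange(hs,(0,150,90),(8,255,255))|cv2.inRange(hs,(172,150,90),(180,255,255))
v,u=np.nonzero(m[155:275,225:345]);print([(x*4.5,y*4.5) for x,y in zip(u,v)][::6])
cv2.imwrite("pics/s7.png",f(np.hstack([b,a])))
E
```

```text
21.7 cradle [-0.1052 -0.0098  0.2718] yaw 1.742 F [0.1 1.  0.3] 0.003159088394901007
[[258. 185.]
 [287. 291.]]
[(np.float64(337.5), np.float64(76.5)), (np.float64(337.5), np.float64(81.0)), (np.float64(328.5), np.float64(85.5)), (np.float64(324.0), np.float64(90.0)), (np.float64(247.5), np.float64(171.0)), (np.float64(297.0), np.float64(171.0)), (np.float64(324.0), np.float64(171.0)), (np.float64(265.5), np.float64(175.5)), (np.float64(292.5), np.float64(175.5)), (np.float64(319.5), np.float64(175.5)), (np.float64(252.0), np.float64(180.0)), (np.float64(279.0), np.float64(180.0)), (np.float64(306.0), np.float64(180.0)), (np.float64(333.0), np.float64(180.0)), (np.float64(261.0), np.float64(184.5)), (np.float64(297.0), np.float64(184.5)), (np.float64(328.5), np.float64(184.5)), (np.float64(261.0), np.float64(189.0)), (np.float64(94.5), np.float64(198.0)), (np.float64(99.0), np.float64(202.5)), (np.float64(108.0), np.float64(207.0)), (np.float64(117.0), np.float64(216.0))]
```

View pics/s7.png

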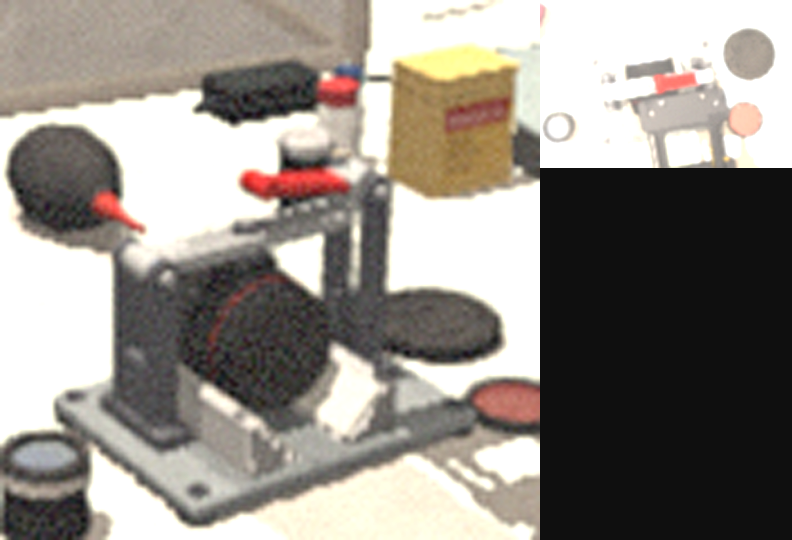

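The lever bar is at (257,182) and the locked position predicts (258,185). The strap is level and the bystanders are where they were. The lens moved about 16 mm, matching the measured gap. Handing in.

```bash
python3 -c "
from bench import ctrl
print(ctrl.close_job())"
```

```text
the job is handed in; nothing more can be done
None
```

The job is handed in, and every check I made says it is done: the lens was pushed against the stop plate, the strap is down with its pad on the barrel, the red lever is locked fully down, the things round the cradle look unmoved, and it took about 22 s.

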